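Grade two dowels on a sizing ramp

TASK

Grade the two short dowels on the wooden sizing ramp: first the thick one, then the thin one. Tip each onto the top of the ramp, lying across it above the first slot, and let go so that it rolls down by itself and lodges in its slot: the thick dowel in the wide slot, the thin dowel in the narrow slot. Leave the long dowel where it lies.

Things in the scene. Friction and masses are not known exactly. Their poses are not given: they have to be found in the camera images.
- ramp: Fixed birch ramp, 178 x 122 mm, slope 16 deg. Origin under its centre at desk level; x down the ramp (level), y across, z up. Lane 110 mm wide, side walls 10 mm above deck. Downhill: 58 mm top deck (middle at x -57, z 76 mm), narrow slot (22 wide, 18 deep), 36 mm deck, wide slot (50 wide, 26 deep), end stop. Lodged centres: thin x -18, z 55; thick x 53, z 41. Thick rolls over the narrow slot.
- thick_center (a point): Centre of the thick short dowel: plain birch cylinder, 44 mm diameter, 56 mm long, about 60 g, lying on the thin grey felt mat on the desk (centre 22 mm above it). x runs along its length; it rolls freely.
- thin_center (a point): Centre of the thin short dowel: plain birch cylinder, 16 mm diameter, 56 mm long, about 12 g, lying on the thin grey felt mat on the desk (centre 8 mm above it). x runs along its length; it rolls freely.
- long_center (a point): Centre of the long dowel, not to be graded: plain birch cylinder, 16 mm diameter, 150 mm long, lying on the thin grey felt mat on the desk. x runs along its length.
Not all that is in view belongs to the job. Leave any pink look-alike of the part that bears thick_center alone.

How it is judged (in metres and radians):
On the way, in this order (a step that is already met when the one before it is completed fails the run):
1. the thick dowel has been let go at the top of the ramp, above the narrow slot (x of thick_center in the frame of ramp between -0.095 and -0.02 m and y of thick_center in the frame of ramp between -0.055 and 0.055 m and z of thick_center in the frame of ramp between 0.06 and 0.145 m and contact force between the fingers and thick below 0.02 N), for 0.02 s.
2. the thick dowel has lodged in the wide slot (x of thick_center in the frame of ramp between 0.04 and 0.066 m and z of thick_center in the frame of ramp below 0.052 m and contact force between the fingers and thick below 0.02 N), for 0.2 s.
3. the thin dowel has been let go at the top of the ramp, above the narrow slot (x of thin_center in the frame of ramp between -0.095 and -0.026 m and y of thin_center in the frame of ramp between -0.055 and 0.055 m and z of thin_center in the frame of ramp between 0.06 and 0.145 m and contact force between the fingers and thin below 0.02 N), for 0.02 s.
At the end, for the whole second after the job is handed in: Thick dowel lodged in the wide slot (centre within 13 mm along the ramp, under 52 mm above the desk) and thin dowel in the narrow slot (within 10 mm, under 62 mm), both inside the lane and let go; long dowel within 30 mm of its start (x of thick_center in the frame of ramp between 0.04 and 0.066 m and y of thick_center in the frame of ramp between -0.055 and 0.055 m and z of thick_center in the frame of ramp between 0.02 and 0.052 m and x of thin_center in the frame of ramp between -0.028 and -0.008 m and y of thin_center in the frame of ramp between -0.055 and 0.055 m and z of thin_center in the frame of ramp between 0.04 and 0.062 m and distance of long_center from where it was at the start of the episode below 0.03 m); the robot touches nothing.
It fails at once if the long dowel is shifted by more than 30 mm (distance of long_center from where it was at the start of the episode above 0.03 m).
It also fails if it takes over 64 s, if anything falls off the work surface, if the arm or the gripper's body presses on something with over 40 N, if the wrist force passes 120 N, or if a joint passes its speed limit or range.

ROBOT

A 7-joint arm with a two-finger parallel gripper is mounted at the origin on the work surface. World frame = base frame: x ahead of the robot, y to its left, z up, the work surface at z = 0. Lengths are in m, angles in degrees, forces in N, time in s.
With the tool pointing down it reaches from about 0.35 to 0.9 m from the base axis. Payload 8.1 kg.
Tool frame: the origin (TCP) lies at the very end of the fingers, on their centre line; the grasp point (between the pads) lies 19 mm behind it; z points along the fingers, y is the line along which they close (so a half turn about z gives the same grasp; the last joint's range is limited). The gripper opens to 92 mm and grips with 3 to 60 N. Pads are 19 mm wide; open, the fingers measure 130 mm over their backs; the gripper's body (75 mm by 190 mm) begins 47 mm behind the grasp point.
Start: joints at [60.814, 24.895, 1.432, 90.138, -0.665, 64.973, -4.303], TCP at [0.247, -0.574, 0.227] pointing down, gripper open.
Joint ranges: [-149.89, 149.89], [-25.12, 119.58], [-72.63, 75.52], [4.76, 147.25], [-75.54, 255.54], [6.69, 114.76], [-157.13, 157.13]. Speed limits (degrees/s): [127.2, 127.2, 172.46, 172.46, 180, 180, 180].

INTERFACE

Orientations are given as a 3x3 rotation matrix whose columns are the frame's x, y, z axes.
In Python, from workcell import robot gives the robot as it stands.
- The arm moves only by the tool servo_tool, never from a script. Its argument "commands" is a list of rows, each a list of 2 entries, a list of its own where there are three numbers: the shift along the tool's x, y, z in units of 50 mm (1.0 is 50 mm), then the turn about the tool's z in units of 10 degrees (1.0 is 10 degrees). In form: [[[dx, dy, dz], twist], ...]. A call has 1 to 10 rows; each row shifts and turns the commanded pose from where the row before left it, along the tool's axes as they then stand; what a row does not reach is not made up. A row lasts 1/8 s, in which the tool goes at most 62.5 mm and 10.7 degrees, less where a joint would pass 70% of its speed; a pose out of reach is approached as far as the arm can. A call is refused whole if a number of a shift passes 1 or a number of a turn 1, either way. A call with a gripper value outside its range is refused whole. "gripper" is the opening, from 0 (shut) to 1 (fully open), set as the call begins (left out, the last holds). The fingers move at their own pace and stop on an object; "grip_force" is the grip in N (left out, the last holds). Time passes only in rows, so rows that do not move let the fingers close. It gives the time, the measured TCP pose, the force, the opening and the grip force at its end, in the units of the state.
- robot.read_state(): the state, without advancing time (a new reading comes with each control period).
- robot.read_camera(name): name is "scene" or "top"; returns the picture (480x640x3 uint8, red, green, blue); there is no depth.
- robot.camera_info(name): a dict with "fov_y" (degrees; the focal length in pixels is half the picture's height over the tangent of half this angle, whatever the lens; pixels are square), "cx", "cy" (the principal point, pixels), "R" (3x3) and "t" (3): a world point X has camera coordinates R X + t. Camera axes: x right, y down, z forward; pixel columns grow to the right and rows downward; lengths in m; the calibration is good to about 2 mm. A picture is of the moment at which its call begins. camera_info takes no time and is no camera call.
- robot.hand_in(): hands the job in; it is judged then, once.
The state is a dict: "t": time; "joint_positions": joint angles; "joint_vel": joint speeds; "tau": joint torques, N m; "position": TCP position; "ee_rot": TCP orientation; "contact_force": force on the tool from outside, world axes, zero at the start; "ft_torque": the same for the moment, N m; "width": opening from 0.0 (shut) to 1.0 (fully open); "finger_force": force on a finger pad.
Only numpy, scipy, OpenCV 4.12 (cv2) and the standard library are available. Lean on these libraries where they do the work, as an engineer would, in place of code of your own. Each camera call takes 0.05 s, during which the arm holds its last target. There are 200 camera calls.

## Working session

There is one attempt and no reset: what is moved stays moved. The work goes in short steps, Python scripts to look and compute and a tool call to move; the robot and the scene stay as the last step left them, time stands still between calls to the robot, and variables do not carry over. Pictures are saved under pics/ and viewed, at most 10 in all, crops included, and the job is handed in when it is done.

Besides the shell and the picture viewer there is one more tool, called in YAML: its name, and indented under it one key for each argument. servo_tool: Moves the arm, as the interface text tells. Its arguments: {"type":"object","properties":{"commands":{"type":"array","items":{"type":"array"}},"gripper":{"type":"number"},"grip_force":{"type":"number"}},"required":["commands"]}

```bash
mkdir -p pics; python3 - <<'E'
from workcell import robot
import cv2
for n in("scene","top"):
    print(n,robot.camera_info(n)); cv2.imwrite(f"pics/{n}0.png",robot.read_camera(n)[:,:,::-1])
s=robot.read_state();print(s["t"],s["position"],s["ee_rot"])
E
```

```text
scene {'fov_y': 51.271651972885195, 'cx': 321.77668815460925, 'cy': 239.3766920450188, 'R': array([[ 0.88701322,  0.46174188, -0.00140722],
       [ 0.32042627, -0.61773242, -0.71814599],
       [-0.33246736,  0.63655408, -0.69589105]]), 't': array([-0.49571753, -0.08837588,  1.03261806])}
top {'fov_y': 48.89426007470928, 'cx': 316.1929480306675, 'cy': 242.02208673281285, 'R': array([[ 0.01646071, -0.99979987, -0.01136954],
       [-0.9955734 , -0.01533664, -0.09272749],
       [ 0.09253457,  0.01284557, -0.99562661]]), 't': array([0.0447383 , 0.49161992, 0.81541228])}
0.1 [ 0.24705239 -0.57360431  0.22602866] [[ 9.18435438e-01  3.95570313e-01 -6.88650907e-04]
 [ 3.95570887e-01 -9.18434615e-01  1.23767812e-03]
 [-1.42892108e-04 -1.40913770e-03 -9.99998997e-01]]
```

View pics/scene0.png

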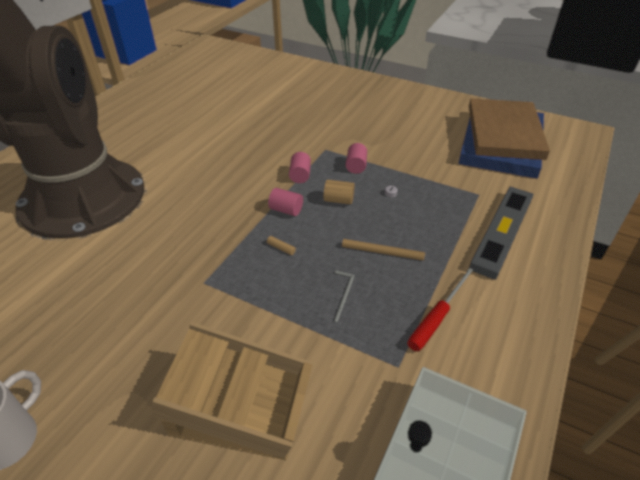

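View pics/top0.png

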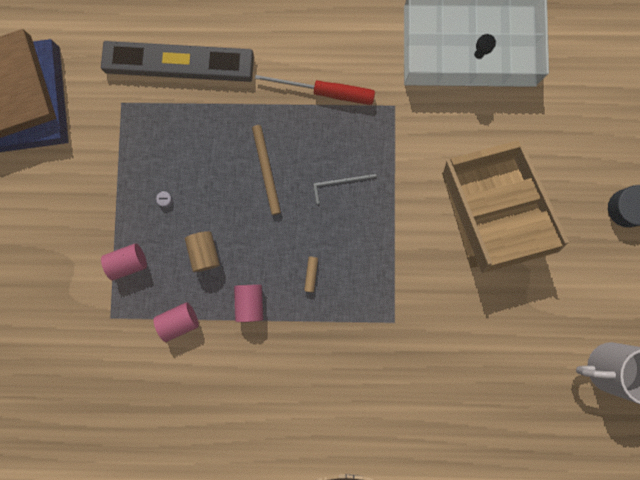

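Candidates for the thick dowel in the top view are birch (202,251) and three pink ones at (124,262), (176,322) and (249,303). The birch one is the right choice. Thin is at (311,274), long at (266,169). The ramp's high end is at the bottom in the top view, around (525,235). Next I'll check with close crops.

```bash
python3 - <<'E'
import cv2,numpy as np
a=cv2.imread("pics/top0.png")
c1=cv2.resize(a[220:310,170:330],None,fx=5,fy=5,interpolation=cv2.INTER_CUBIC)[:, :800]
c2=cv2.resize(a[140:280,430:575],None,fx=4,fy=4,interpolation=cv2.INTER_CUBIC)
cv2.imwrite("pics/c1.png",c1);cv2.imwrite("pics/c2.png",c2)
E
```

```text
(no output)
```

View pics/c1.png

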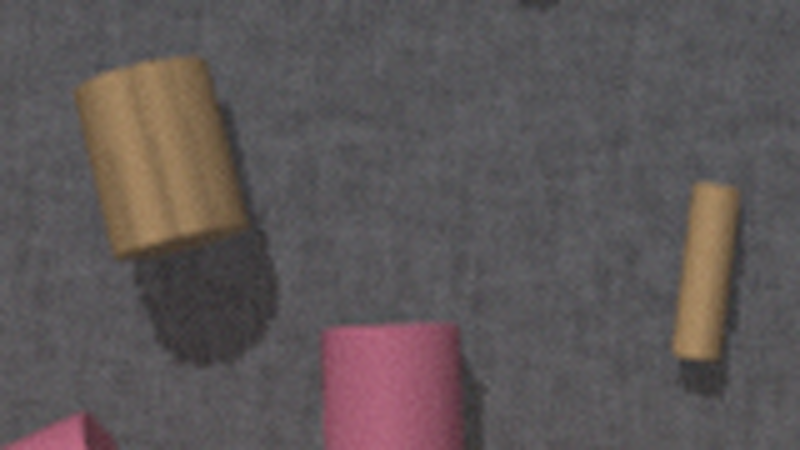

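View pics/c2.png

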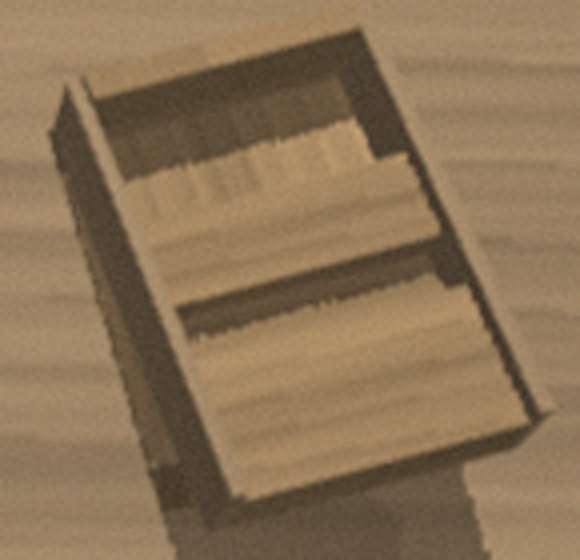

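Crops: the birch dowel is confirmed as plain birch, centred at about (161,157) in the crop, which is (202,251) in the full image. Thin is at (707,271), or (311,274). The ramp crop shows the top deck at the bottom, the narrow slot edge from (180,303) to (440,235), and the wide slot at the top. I'll compute positions and fit the ramp model with an overlay.

```bash
cat > h.py <<'E'
import numpy as np,cv2
from scipy.optimize import least_squares
from workcell import robot
def cam(n):
    c=robot.camera_info(n);return c,240/np.tan(np.radians(c["fov_y"]/2))
def proj(n,X):
    c,f=cam(n);p=np.atleast_2d(X)@c["R"].T+c["t"];return p[:,:2]/p[:,2:]*f+[c["cx"],c["cy"]]
def ray(n,uv,z):
    c,f=cam(n);d=c["R"].T@[(uv[0]-c["cx"])/f,(uv[1]-c["cy"])/f,1];o=-c["R"].T@c["t"];return o+d*(z-o[2])/d[2]
def ramp2w(p,P):
    c,s=np.cos(p[2]),np.sin(p[2]);P=np.atleast_2d(P);return np.c_[p[0]+c*P[:,0]-s*P[:,1],p[1]+s*P[:,0]+c*P[:,1],P[:,2]]
dz=lambda x:.076-(x+.057)*np.tan(np.radians(16))
E
cat > fit.py <<'E'
from h import *
up=lambda x,y:[-0.089 if x<0 else .089,y,dz(x)+.0104]
c2=lambda x,y:[430+(x+.5)/4-.5,140+(y+.5)/4-.5]
T=[([-.007,-.055,dz(-.007)],c2(440,235)),(up(-.089,-.061),c2(552,412)),(up(-.089,.061),c2(232,500))]
S=[(up(-.089,.061),[193,328]),(up(-.089,-.061),[157,402])]
def res(p):
    return np.r_[(proj("top",ramp2w(p,[a for a,b in T]))-[b for a,b in T]).ravel(),(proj("scene",ramp2w(p,[a for a,b in S]))-[b for a,b in S]).ravel()]
c=ray("top",(507,207),.07);r=least_squares(res,[c[0],c[1],.2]);p=r.x
print(p[:2],np.degrees(p[2]),r.fun.round(1));np.save("ramp.npy",p)
L=[]
for y in(.055,-.055,.061,-.061):L.append(([-.089,y,dz(-.089)+.0104],[.089,y,dz(.089)+.0104]))
for x in(-.085,-.0291,-.007,.0275,.0755):L.append(([x,-.055,dz(x)],[x,.055,dz(x)]))
out=[]
for n,(u0,v0) in(("top",(430,140)),("scene",(145,315))):
    im=cv2.resize(cv2.imread(f"pics/{n}0.png")[v0:v0+140,u0:u0+165],None,fx=4,fy=4)[:, :]
    im=cv2.resize(im,(400*165//140,400)) if 0 else im
    for a,b in L:
        q=((proj(n,ramp2w(p,[a,b]))-[u0,v0])*4+1.5).astype(int);cv2.line(im,tuple(map(int,q[0])),tuple(map(int,q[1])),(0,0,255),1)
    out.append(cv2.resize(im,None,fx=.6,fy=.6,interpolation=cv2.INTER_AREA))
cv2.imwrite("pics/fit.png",np.hstack(out))
cc=lambda x,y:[170+(x+.5)/5-.5,220+(y+.5)/5-.5]
for nm,z,ct,e1,e2 in(("thick",.023,(161,157),(141,76),(181,239)),("thin",.009,(707,271),(717,185),(697,356))):
    C,a,b=[ray("top",cc(*q),z) for q in(ct,e1,e2)];d=a-b
    print(nm,C.round(4),"len",np.linalg.norm(d).round(4),"axis deg",np.degrees(np.arctan2(d[1],d[0])).round(1),"scene px",proj("scene",C).round(1))
for x in(-.065,-.05):print(ramp2w(p,[x,0,dz(x)]))
E
python3 fit.py
```

```text
[ 0.56072264 -0.23107767] 15.692072370333126 [-0.4 -6.4  1.9 -1.8  0.5 -2.3 -1.8 -7.8 -5.1 -1.4]
thick [0.4737 0.2342 0.023 ] len 0.0538 axis deg 15.8 scene px [[337.9 190.9]]
thin [0.4408 0.0602 0.009 ] len 0.0552 axis deg -5.7 scene px [[279.9 244.4]]
[[ 0.49814525 -0.24865804  0.07829396]]
[[ 0.51258618 -0.24460103  0.07399278]]
```

View pics/fit.png

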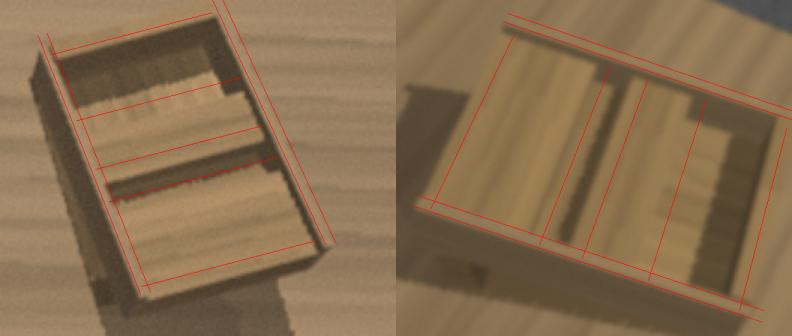

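The given lodged centres show that the 178 mm is measured along the slope, so I'll redo the model in slope coordinates.

```bash
cat >> h.py <<'E'
_c,_s=np.cos(np.radians(16)),np.sin(np.radians(16))
sn=lambda s,y,n:[.0007+s*_c+n*_s,y,.0595-s*_s+n*_c]
E
python3 - <<'E'
t=open('fit.py').read()
t=t.replace("up=lambda x,y:[-0.089 if x<0 else .089,y,dz(x)+.0104]","up=lambda x,y:sn(x,y,.010)").replace("[-.007,-.055,dz(-.007)]","sn(-.009,-.055,0)")
i=t.index("L=[]");j=t.index("out=[]")
t=t[:i]+"""L=[]
for y in(.055,-.055,.061,-.061):L.append((sn(-.089,y,.01),sn(.089,y,.01)))
for x in(-.089,-.031,-.009,.027,.077):L.append((sn(x,-.055,0),sn(x,.055,0)))
"""+t[j:]
t=t.replace("(432","(432").replace("T=[","T=[(sn(-.089,-.055,0),c2(530,425)),")
open('fit.py','w').write(t)
E
python3 fit.py
```

```text
[ 0.5542195  -0.23204112] 16.179060390814858 [ 0.1 -2.   0.6 -1.9  1.  -2.3  0.  -2.1 -1.6 -7.1 -4.  -0.5]
thick [0.4737 0.2342 0.023 ] len 0.0538 axis deg 15.8 scene px [[337.9 190.9]]
thin [0.4408 0.0602 0.009 ] len 0.0552 axis deg -5.7 scene px [[279.9 244.4]]
[[ 0.49179378 -0.25015273  0.07829396]]
[[ 0.50619972 -0.24597312  0.07399278]]
```

View pics/fit.png

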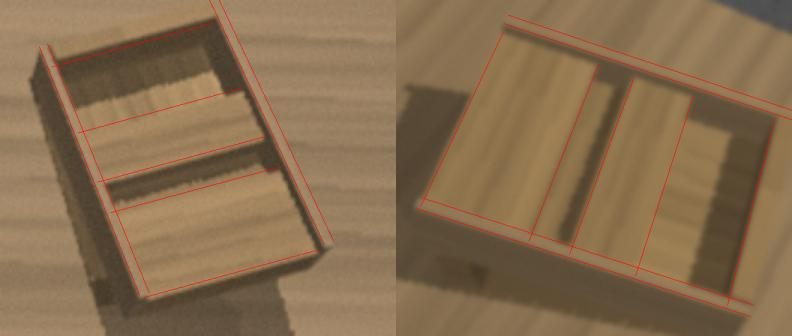

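The overlay now matches deck and slot edges to about 2 mm, and the scene reprojections of thick (338,191) and thin (280,244) agree with the picture. I'll drop the misread wall corner, refit, and compute moves.

```bash
sed -i 's/^S=\[(up(-.089,.061),\[193,328\]),/S=[/' fit.py; python3 fit.py
cat > go.py <<'E'
import sys;from h import *
def rel(x,y,z,yaw=None):
    s=robot.read_state();R=s["ee_rot"];P=s["position"];w=np.degrees(np.arctan2(R[1,0],R[0,0]))
    d=R.T@(np.array([x,y,z])-P)/.05
    print("t",round(s["t"],2),"pos",P.round(4),"yaw",w.round(1),"shift",d.round(2),"twist",None if yaw is None else ((w-yaw)/10).round(2),"q7",round(s["joint_positions"][6],1),"w",s["width"],"ff",s["finger_force"],"F",np.round(s["contact_force"],1))
if __name__=="__main__":rel(*map(float,sys.argv[1:]))
E
python3 go.py .4737 .2342 .2 195.8
python3 - <<'E'
from h import *
p=np.load("ramp.npy")
for s,n in((-.068,.026),(-.072,.013)):print(ramp2w(p,sn(s,0,n)).round(4),sn(s,0,n))
E
```

```text
[ 0.5519891  -0.22984706] 17.195951113965418 [-0.6 -1.5 -1.  -1.1  0.3 -1.8 -0.3 -0.1 -3.8 -1.6]
thick [0.4737 0.2342 0.023 ] len 0.0538 axis deg 15.8 scene px [[337.9 190.9]]
thin [0.4408 0.0602 0.009 ] len 0.0552 axis deg -5.7 scene px [[279.9 244.4]]
[[ 0.48989465 -0.24906369  0.07829396]]
[[ 0.50422414 -0.24462909  0.07399278]]
t 0.1 pos [ 0.2471 -0.5736  0.226 ] yaw 23.3 shift [ 10.55 -13.04   0.54] twist -17.25 q7 -4.3 w 1.0000363128219598 ff 0.0 F [-0.5 -0.  -0.2]
[[ 0.4971 -0.2468  0.1032]] [np.float64(-0.057499224072563714), 0, np.float64(0.10323614428995223)]
[[ 0.49   -0.249   0.0918]] [np.float64(-0.06492755648193796), 0, np.float64(0.09184229166602209)]
```

servo_tool:
  commands:
    - [[0.66,-0.815,0],0]
    - [[0.66,-0.815,0],0]
    - [[0.66,-0.815,0],0]
    - [[0.66,-0.815,0],0]
    - [[0.66,-0.815,0],0]
    - [[0.66,-0.815,0],0]
    - [[0.66,-0.815,0],0]
    - [[0.66,-0.815,0],0]
  gripper: 0.8

```text
t: 1.1
position: [0.3608, -0.1685, 0.2267]
ee_rot: [[0.918, 0.395, 0.0], [0.395, -0.918, -0.0], [-0.0, 0.0, -1.0]]
contact_force: [1.3, 0.4, 0.3]
width: 0.803
finger_force: 0.0
```

servo_tool:
  commands:
    - [[0.66,-0.815,0],0]
    - [[0.66,-0.815,0],0]
    - [[0.66,-0.815,0],0]
    - [[0.66,-0.815,0],0]
    - [[0.66,-0.815,0],0]
    - [[0.66,-0.815,0],0]
    - [[0.66,-0.815,0],0]
    - [[0.66,-0.815,0],0]

```text
t: 2.1
position: [0.4745, 0.235, 0.2264]
ee_rot: [[0.919, 0.395, -0.0], [0.395, -0.919, -0.0], [-0.0, 0.0, -1.0]]
contact_force: [0.7, -0.4, -0.5]
width: 0.798
finger_force: 0.0
```

servo_tool:
  commands:
    - [[0,0,0],-1]
    - [[0,0,0],-1]
    - [[0,0,0],-1]
    - [[0,0,0],-1]
    - [[0,0,0],-1]
    - [[0,0,0],-1]
    - [[0,0,0],-1]
    - [[0,0,0],-1]
    - [[0,0,0],-1]

```text
t: 3.22
position: [0.4741, 0.2334, 0.2264]
ee_rot: [[-0.401, 0.916, -0.001], [0.916, 0.401, -0.0], [-0.0, -0.001, -1.0]]
contact_force: [0.6, -0.3, -0.2]
width: 0.8
finger_force: 0.0
```

```bash
python3 go.py .4737 .2342 .08 195.8
```

```text
t 3.23 pos [0.4741 0.2334 0.2264] yaw 113.6 shift [0.02 0.   2.93] twist -8.22 q7 -28.0 w 0.7995921360371738 ff 0.0 F [ 0.6 -0.3 -0.2]
```

Tracking is excellent. I'll finish the twist, then descend to TCP z about 0.012.

servo_tool:
  commands:
    - [[0,0,0],-1]
    - [[0,0,0],-1]
    - [[0,0,0],-1]
    - [[0,0,0],-1]
    - [[0,0,0],-1]
    - [[0,0,0],-1]
    - [[0,0,0],-1]
    - [[0,0,0],-1]
    - [[0,0,0],-0.22]

```text
t: 4.35
position: [0.4742, 0.2334, 0.2263]
ee_rot: [[-0.963, -0.268, -0.001], [-0.268, 0.963, -0.0], [0.001, 0.0, -1.0]]
contact_force: [-0.3, -0.0, -0.3]
width: 0.801
finger_force: 0.0
```

servo_tool:
  commands:
    - [[0,0,0.8],0]
    - [[0,0,0.8],0]
    - [[0,0,0.8],0]
    - [[0,0,0.8],0]
    - [[0,0,0.6],0]
    - [[0,0,0.3],0]
    - [[0,0,0.17],0]

```text
t: 5.22
position: [0.4744, 0.2338, 0.0129]
ee_rot: [[-0.964, -0.266, -0.0], [-0.266, 0.964, -0.0], [0.0, -0.0, -1.0]]
contact_force: [-0.1, 0.3, 1.4]
width: 0.798
finger_force: 0.0
```

servo_tool:
  commands:
    - [[0,0,0],0]
    - [[0,0,0],0]
    - [[0,0,0],0]
    - [[0,0,0],0]
    - [[0,0,0],0]
    - [[0,0,0],0]
  gripper: 0.3
  grip_force: 15

```text
t: 5.98
position: [0.4747, 0.2338, 0.0137]
ee_rot: [[-0.964, -0.267, 0.001], [-0.267, 0.964, 0.0], [-0.001, -0.0, -1.0]]
contact_force: [-0.1, -2.0, 6.6]
width: 0.474
finger_force: 15.0
```

```bash
python3 go.py .4737 .2342 .2 195.8; python3 -c "
from h import *
print(ray('top',(201.9,251),.023))"
```

```text
t 5.97 pos [0.4747 0.2338 0.0137] yaw -164.5 shift [ 0.01  0.01 -3.73] twist -36.03 q7 29.0 w 0.47433485531590236 ff 14.994036555290222 F [-0.1 -2.   6.6]
[0.47372063 0.23403816 0.023     ]
```

Gripped (0.474 × 92 = 43.6 mm). Next: lift, twist +8.9, and travel.

servo_tool:
  commands:
    - [[0,0,-0.5],0]
    - [[0,0,-0.8],0]
    - [[0,0,-0.8],0]
    - [[0,0,-0.8],0]
    - [[0,0,-0.8],0]

```text
t: 6.6
position: [0.474, 0.2334, 0.1993]
ee_rot: [[-0.964, -0.267, -0.0], [-0.267, 0.964, -0.0], [0.0, -0.0, -1.0]]
contact_force: [0.6, -0.1, -1.2]
width: 0.472
finger_force: 15.0
```

servo_tool:
  commands:
    - [[0,0,0],0.9]
    - [[0,0,0],0.9]
    - [[0,0,0],0.9]
    - [[0,0,0],0.9]
    - [[0,0,0],0.9]
    - [[0,0,0],0.9]
    - [[0,0,0],0.9]
    - [[0,0,0],0.9]
    - [[0,0,0],0.9]
    - [[0,0,0],0.8]

```text
t: 7.85
position: [0.474, 0.2336, 0.1981]
ee_rot: [[-0.28, 0.96, -0.0], [0.96, 0.28, -0.0], [-0.0, -0.0, -1.0]]
contact_force: [-0.2, -0.5, -0.3]
width: 0.476
finger_force: 15.0
```

```bash
python3 go.py .4971 -.2468 .2 106.5
```

```text
t 7.85 pos [0.474  0.2336 0.1981] yaw 106.2 shift [-9.35 -2.24 -0.04] twist -0.03 q7 -34.3 w 0.4760260598363604 ff 14.989881366491318 F [-0.2 -0.5 -0.3]
```

servo_tool:
  commands:
    - [[-0.93,-0.22,0],0]
    - [[-0.93,-0.22,0],0]
    - [[-0.93,-0.22,0],0]
    - [[-0.93,-0.22,0],0]
    - [[-0.93,-0.22,0],0]
    - [[-0.93,-0.22,0],0]
    - [[-0.93,-0.22,0],0]
    - [[-0.93,-0.22,0],0]
    - [[-0.93,-0.22,0],0]
    - [[-0.93,-0.22,0],0]

```text
t: 9.1
position: [0.5006, -0.2449, 0.1981]
ee_rot: [[-0.284, 0.959, -0.0], [0.959, 0.284, 0.0], [0.0, -0.0, -1.0]]
contact_force: [1.5, -0.4, -1.7]
width: 0.482
finger_force: 15.0
```

servo_tool:
  commands:
    - [[0,0,0.7],0]
    - [[0,0,0.5],0]
    - [[0,0,0.2],0]

```text
t: 9.48
position: [0.4999, -0.2431, 0.1268]
ee_rot: [[-0.284, 0.959, -0.002], [0.959, 0.284, 0.001], [0.002, -0.002, -1.0]]
contact_force: [0.3, -0.4, 0.3]
width: 0.473
finger_force: 15.0
```

```bash
python3 go.py .4971 -.2468 .0945 106.5; python3 - <<'E'
from h import *
a=robot.read_camera("top")[130:290,420:580,::-1];b=robot.read_camera("scene")[270:470,130:330,::-1]
cv2.imwrite("pics/p1.png",np.hstack([cv2.resize(a,(400,400),interpolation=2),cv2.resize(b,(400,400),interpolation=2)]))
E
```

```text
t 9.47 pos [ 0.4999 -0.2431  0.1268] yaw 106.5 shift [-0.06 -0.07  0.65] twist 0.0 q7 17.2 w 0.47313255281705074 ff 14.994391053915024 F [ 0.3 -0.4  0.3]
```

View pics/p1.png

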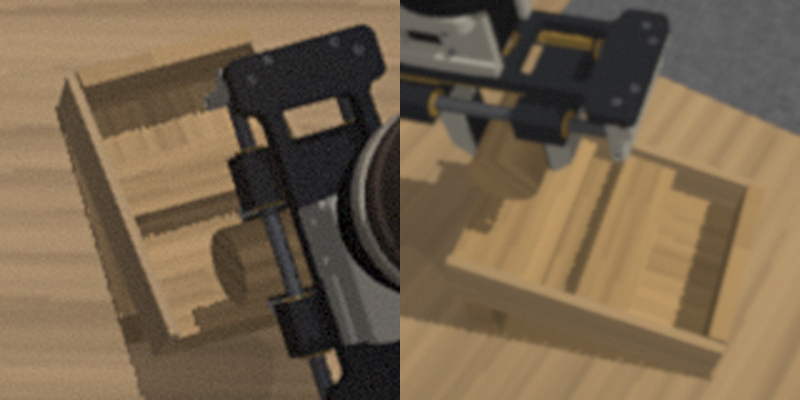

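The dowel is held level across the lane above the top deck. Lower, then release and lift.

servo_tool:
  commands:
    - [[-0.06,-0.07,0.35],0]
    - [[0,0,0.2],0]
    - [[0,0,0.1],0]
    - [[0,0,0],0]

```text
t: 10.07
position: [0.4983, -0.2471, 0.0955]
ee_rot: [[-0.284, 0.959, -0.0], [0.959, 0.284, 0.0], [0.0, -0.0, -1.0]]
contact_force: [-0.7, -0.1, -0.3]
width: 0.476
finger_force: 15.0
```

servo_tool:
  commands:
    - [[0,0,0],0]
    - [[0,0,0],0]
    - [[0,0,-0.5],0]
    - [[0,0,-1],0]
    - [[0,0,-1],0]
    - [[0,0,0],0]
    - [[0,0,0],0]
  gripper: 0.72

```text
t: 10.95
position: [0.4981, -0.2474, 0.2205]
ee_rot: [[-0.284, 0.959, -0.0], [0.959, 0.284, -0.0], [-0.0, -0.0, -1.0]]
contact_force: [-0.5, -0.0, -1.1]
width: 0.722
finger_force: 0.0
```

```bash
python3 go.py .4408 .0602 .2 174.3; python3 - <<'E'
from h import *
a=robot.read_camera("top")[130:290,420:580,::-1];b=robot.read_camera("scene")[270:470,130:330,::-1]
cv2.imwrite("pics/p2.png",np.hstack([cv2.resize(a,(400,400),interpolation=2),cv2.resize(b,(400,400),interpolation=2)]))
E
```

```text
t 10.95 pos [ 0.4981 -0.2474  0.2205] yaw 106.5 shift [6.22 0.65 0.41] twist -6.78 q7 21.9 w 0.7222795385242874 ff 0.0 F [-0.5 -0.  -1.1]
```

View pics/p2.png

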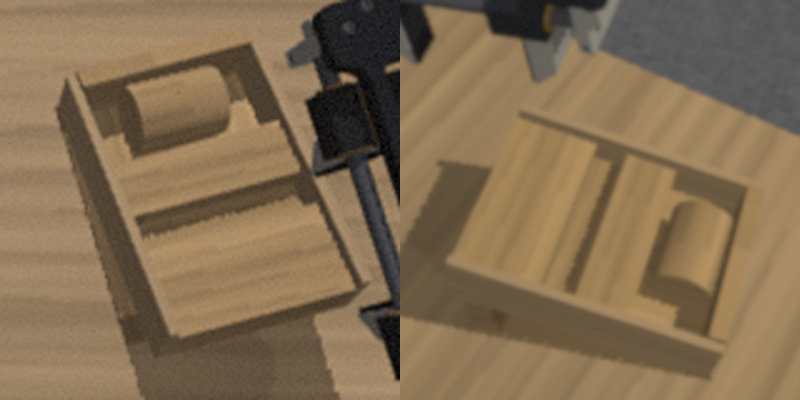

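The thick dowel is lodged in the wide slot (top view about (180,105) in the crop). Now the thin one.

servo_tool:
  commands:
    - [[0.9,0.09,0],0]
    - [[0.9,0.09,0],0]
    - [[0.9,0.09,0],0]
    - [[0.9,0.09,0],0]
    - [[0.9,0.09,0],0]
    - [[0.9,0.1,0],0]
    - [[0.82,0.1,0],0]
  gripper: 0.5

```text
t: 11.92
position: [0.4401, 0.0614, 0.2198]
ee_rot: [[-0.284, 0.959, -0.002], [0.959, 0.284, -0.0], [0.0, -0.002, -1.0]]
contact_force: [0.8, 0.0, 0.5]
width: 0.501
finger_force: 0.0
```

servo_tool:
  commands:
    - [[0,0,0.3],-1]
    - [[0,0,0.3],-1]
    - [[0,0,0.3],-1]
    - [[0,0,0.3],-1]
    - [[0,0,0.3],-1]
    - [[0,0,0.3],-1]
    - [[0,0,0.3],-0.78]
    - [[0,0,0],0]

```text
t: 12.92
position: [0.4397, 0.0599, 0.1141]
ee_rot: [[-0.995, 0.1, -0.004], [0.1, 0.995, 0.001], [0.004, 0.0, -1.0]]
contact_force: [-0.1, 0.5, -0.3]
width: 0.501
finger_force: 0.0
```

```bash
python3 go.py .4408 .0602 .004 174.3
```

```text
t 12.93 pos [0.4397 0.0599 0.1141] yaw 174.3 shift [-0.03  0.01  2.2 ] twist -0.0 q7 38.4 w 0.5005926587805452 ff 0.0 F [-0.1  0.5 -0.3]
```

servo_tool:
  commands:
    - [[0,0,0.8],0]
    - [[0,0,0.7],0]
    - [[0,0,0.4],0]
    - [[0,0,0.2],0]
    - [[0,0,0.07],0]
    - [[0,0,0],0]

```text
t: 13.68
position: [0.4416, 0.0602, 0.0077]
ee_rot: [[-0.995, 0.1, 0.001], [0.1, 0.995, 0.0], [-0.001, 0.0, -1.0]]
contact_force: [-0.1, -0.8, -0.5]
width: 0.501
finger_force: 0.0
```

servo_tool:
  commands:
    - [[0,0,0],0]
    - [[0,0,0],0]
    - [[0,0,0],0]
    - [[0,0,0],0]
    - [[0,0,0],0]
    - [[0,0,0],0]
  gripper: 0.05
  grip_force: 8

```text
t: 14.42
position: [0.4414, 0.0601, 0.0073]
ee_rot: [[-0.995, 0.099, 0.0], [0.099, 0.995, -0.0], [-0.0, -0.0, -1.0]]
contact_force: [-0.4, -0.7, 3.0]
width: 0.169
finger_force: 8.0
```

```bash
python3 go.py .4408 .0602 .2
```

```text
t 14.43 pos [0.4414 0.0601 0.0073] yaw 174.3 shift [ 0.01  0.   -3.85] twist None q7 26.0 w 0.16915463768693478 ff 7.999362945556641 F [-0.4 -0.7  3. ]
```

The grip is only about 2 mm from the tips, so I'll reopen, go 4 mm lower and regrip.

servo_tool:
  commands:
    - [[0,0,0],0]
    - [[0,0,0],0]
    - [[0,0,0.05],0]
    - [[0,0,0.04],0]
    - [[0,0,0],0]
  gripper: 0.35

```text
t: 15.05
position: [0.441, 0.0601, 0.0025]
ee_rot: [[-0.995, 0.099, -0.0], [0.099, 0.995, -0.0], [0.0, -0.0, -1.0]]
contact_force: [0.4, 0.8, -0.0]
width: 0.347
finger_force: 0.0
```

servo_tool:
  commands:
    - [[0,0,0],0]
    - [[0,0,0],0]
    - [[0,0,0],0]
    - [[0,0,0],0]
    - [[0,0,0],0]
  gripper: 0.05
  grip_force: 10

```text
t: 15.68
position: [0.4412, 0.0601, 0.0028]
ee_rot: [[-0.995, 0.099, 0.0], [0.099, 0.995, -0.0], [-0.0, -0.0, -1.0]]
contact_force: [-0.2, 0.7, 0.5]
width: 0.171
finger_force: 10.0
```

```bash
python3 go.py .4408 .0602 .2
```

```text
t 15.68 pos [0.4412 0.0601 0.0028] yaw 174.3 shift [ 0.01  0.   -3.94] twist None q7 25.4 w 0.17059025309345052 ff 9.999805837869644 F [-0.2  0.7  0.5]
```

servo_tool:
  commands:
    - [[0,0,-0.3],0]
    - [[0,0,-0.8],0]
    - [[0,0,-0.8],0]
    - [[0,0,-0.8],0]
    - [[0,0,-0.8],0]

```text
t: 16.3
position: [0.4409, 0.0601, 0.179]
ee_rot: [[-0.995, 0.099, -0.0], [0.099, 0.995, -0.0], [0.0, -0.0, -1.0]]
contact_force: [1.0, -0.8, -0.1]
width: 0.167
finger_force: 10.0
```

servo_tool:
  commands:
    - [[0,0,0],0.9]
    - [[0,0,0],0.9]
    - [[0,0,0],0.9]
    - [[0,0,0],0.9]
    - [[0,0,0],0.9]
    - [[0,0,0],0.9]
    - [[0,0,0],0.9]
    - [[0,0,0],0.48]
    - [[0,0,0],0]

```text
t: 17.42
position: [0.4411, 0.0602, 0.1777]
ee_rot: [[-0.285, 0.959, 0.0], [0.959, 0.285, -0.0], [-0.0, -0.0, -1.0]]
contact_force: [-0.1, -0.4, 0.2]
width: 0.172
finger_force: 10.0
```

```bash
python3 - <<'E'
from h import *;from go import rel
w=ramp2w(np.load("ramp.npy"),[-.0688,0,.087])[0];print(w);rel(*w,106.5)
E
```

```text
[ 0.48626451 -0.25018713  0.087     ]
t 17.43 pos [0.4411 0.0602 0.1777] yaw 106.6 shift [-6.21 -0.9   1.82] twist 0.01 q7 -14.0 w 0.1720421978660262 ff 10.000303834676743 F [-0.1 -0.4  0.2]
```

servo_tool:
  commands:
    - [[-0.9,-0.13,0],0]
    - [[-0.9,-0.13,0],0]
    - [[-0.9,-0.13,0],0]
    - [[-0.9,-0.13,0],0]
    - [[-0.9,-0.13,0],0]
    - [[-0.9,-0.13,0],0]
    - [[-0.81,-0.12,0],0]
    - [[0,0,0],0]

```text
t: 18.42
position: [0.4857, -0.2542, 0.177]
ee_rot: [[-0.281, 0.96, -0.001], [0.96, 0.281, -0.001], [-0.0, -0.001, -1.0]]
contact_force: [-0.1, 0.5, -0.2]
width: 0.168
finger_force: 10.0
```

servo_tool:
  commands:
    - [[0,0,0.6],0]
    - [[0,0,0.5],0]
    - [[0,0,0.3],0]
    - [[0,0,0],0]

```text
t: 18.92
position: [0.4857, -0.2496, 0.107]
ee_rot: [[-0.286, 0.958, -0.002], [0.958, 0.286, 0.001], [0.001, -0.001, -1.0]]
contact_force: [0.5, -0.2, -0.7]
width: 0.168
finger_force: 10.0
```

```bash
python3 go.py .4863 -.2502 .087 106.5; python3 - <<'E'
from h import *
a=robot.read_camera("top")[130:290,420:580,::-1];b=robot.read_camera("scene")[270:470,130:330,::-1]
cv2.imwrite("pics/p3.png",np.hstack([cv2.resize(a,(400,400),interpolation=2),cv2.resize(b,(400,400),interpolation=2)]))
E
```

```text
t 18.93 pos [ 0.4857 -0.2496  0.107 ] yaw 106.6 shift [-0.02  0.01  0.4 ] twist 0.01 q7 17.2 w 0.1675302525094601 ff 9.999731183052063 F [ 0.5 -0.2 -0.7]
```

View pics/p3.png

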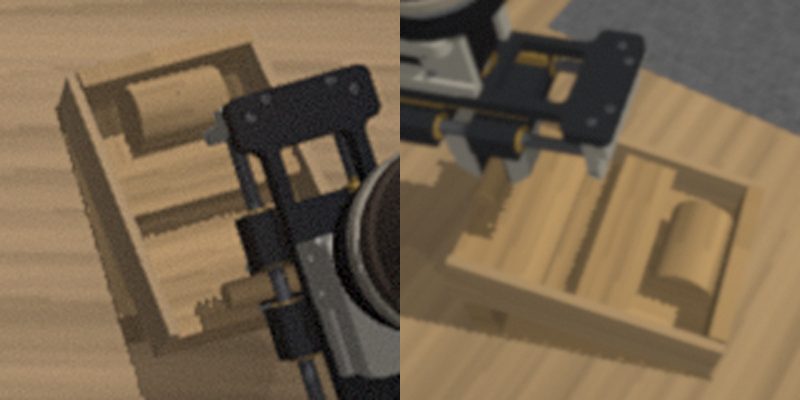

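Thin dowel is held across the top deck. Lower, release and lift.

servo_tool:
  commands:
    - [[0,0,0.2],0]
    - [[0,0,0.13],0]
    - [[0,0,0.07],0]
    - [[0,0,0],0]

```text
t: 19.52
position: [0.4861, -0.2503, 0.0874]
ee_rot: [[-0.284, 0.959, -0.001], [0.959, 0.284, 0.0], [0.0, -0.0, -1.0]]
contact_force: [0.3, 0.2, 0.5]
width: 0.172
finger_force: 10.0
```

servo_tool:
  commands:
    - [[0,0,0],0]
    - [[0,0,0],0]
    - [[0,0,-0.4],0]
    - [[0,0,-1],0]
    - [[0,0,-1],0]
    - [[0,0,-0.5],0]
    - [[0,0,0],0]
    - [[0,0,0],0]
  gripper: 0.3

```text
t: 20.52
position: [0.4857, -0.2504, 0.232]
ee_rot: [[-0.284, 0.959, -0.001], [0.959, 0.284, 0.0], [0.0, -0.001, -1.0]]
contact_force: [0.3, -0.1, -0.5]
width: 0.299
finger_force: 0.0
```

```bash
python3 go.py .4863 -.2502 .087 106.5; python3 - <<'E'
from h import *
a=robot.read_camera("top")[130:290,420:580,::-1];b=robot.read_camera("scene")[270:470,130:330,::-1]
cv2.imwrite("pics/p4.png",np.hstack([cv2.resize(a,(400,400),interpolation=2),cv2.resize(b,(400,400),interpolation=2)]))
E
```

```text
t 20.52 pos [ 0.4857 -0.2504  0.232 ] yaw 106.5 shift [-0.    0.01  2.9 ] twist -0.0 q7 23.3 w 0.29940196311652917 ff 0.0 F [ 0.3 -0.1 -0.5]
```

View pics/p4.png

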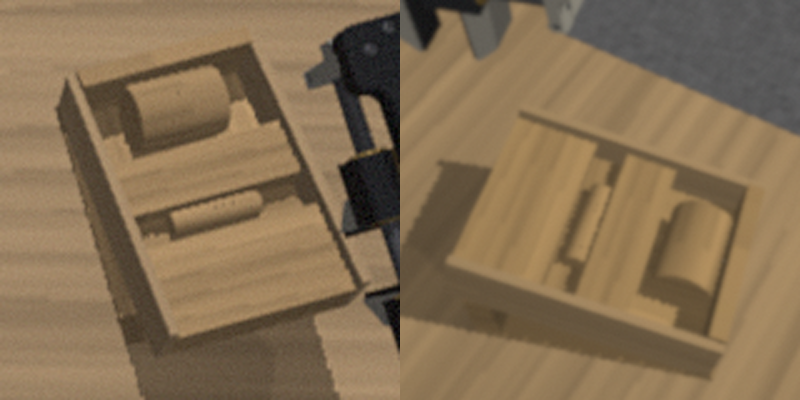

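Thin is lodged in the narrow slot at about (217,213) in the crop, and thick in the wide slot. The arm is clear, so I'll hand in.

```bash
python3 -c "
from workcell import robot
print(robot.hand_in())"
```

```text
the job is handed in; nothing more can be done
None
```

I handed the job in at about 20.5 s: the last pictures show the thick dowel lodged in the wide slot and the thin one in the narrow slot, and the arm went nowhere near the long dowel; the hand-in returned no verdict.

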